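# Make up two assembly kits in the kitting trays

### The job

Make up the two kits from the loose stock on the table: the tray with three compartments gets the linkage with three studs, one of the two bent-bar brackets and the hex key; the tray with two compartments gets the linkage with two studs and the other bracket. Lay each thing flat in the middle of a compartment of its own, the three-stud linkage and the hex key lengthwise in theirs; any compartment of the right tray and either bracket will do. Leave the truss plate where it lies.

Things in the scene. Friction and masses are not known exactly. Their poses are not given: they have to be found in the camera images.
- tray_three: fixed shallow grey kitting tray with three equal compartments side by side, 214 x 112 mm outside. Origin: centre of its underside, on the table; x along the compartments' length, y along the row. Each compartment is 104 mm (x) by 66 mm (y) inside, centred at x = 0, y = -70, 0, +70 mm. Floor 3 mm above the table, lip and dividing ribs only 3 mm higher (4 mm wide); flat cardboard rest pads on the floor
- tray_two: fixed shallow grey kitting tray with two equal compartments side by side, 144 x 112 mm outside. Origin: centre of its underside, on the table; x along the compartments' length, y along the row. Each compartment is 104 mm (x) by 66 mm (y) inside, centred at x = 0, y = -35, +35 mm. Floor 3 mm above the table, lip and dividing ribs only 3 mm higher (4 mm wide); flat cardboard rest pads on the floor
- link_long_mid (a point): white linkage with three studs in a row, 71 mm long (its own y) and 28 mm wide (x), 15 mm high over the studs; only its 6 mm high base plate is solid to a gripper, so the fingertips must go down to about 2 mm over what it lies on; point: centre of the base plate, 3 mm up. Grip it across its width (x) at the middle, where it is 28 mm over the middle 26 mm of its length. 60 g
- link_short_mid (a point): white linkage with two studs in a row, 48 mm long (its own y) and 28 mm wide (x), 15 mm high over the studs; only its 6 mm high base plate is solid to a gripper, so the fingertips must go down to about 2 mm over what it lies on; point: centre of the base plate, 3 mm up. Grip it across its width (x) at the middle: the half at its -y end is 28 mm wide, the other half 22 mm. 45 g
- bracket_a_mid (a point): bracket of thin white plated bar bent to and fro like a snake, one of two alike, lying flat, 51 mm (x) x 34 mm (y) overall; solid to a gripper as a block 42 mm (x) x 34 mm (y) x 11 mm high; point: centre of that block (4 mm to the -x side of the overall middle), half-way up, 5.5 mm over what it lies on. Grip it across its 34 mm (its own y). 35 g
- bracket_b_mid (a point): bracket of thin white plated bar bent to and fro like a snake, one of two alike, lying flat, 51 mm (x) x 34 mm (y) overall; solid to a gripper as a block 42 mm (x) x 34 mm (y) x 11 mm high; point: centre of that block (4 mm to the -x side of the overall middle), half-way up, 5.5 mm over what it lies on. Grip it across its 34 mm (its own y). 35 g
- hexkey_mid (a point): black L-shaped hex key, 8 mm across and 8 mm high, lying flat; long leg 75 mm along its own y, short leg at the -y end reaching 22 mm beyond the long leg toward +x; point: middle of the long leg, half-way up (4 mm); so the middle of the whole key lies 11 mm to its +x side. Grip it across the long leg (x). 30 g
- plate_mid (a point): T-shaped white truss plate with black core, 73 x 100 x 8 mm, lying loose behind the stock; belongs to no kit, leave it; point: its centre, 4 mm up
There are look-alikes about, which are no part of the job. Leave any red look-alike of the part that bears link_long_mid alone.

How it is judged:
At the end, for the whole second after the job is handed in: Each kit complete in its tray, each thing flat and at rest on the floor of its own compartment, its listed point within 15 mm of the compartment's middle in tray x and y (hex key 22 mm in y); three-stud linkage and hex key within 0.6 rad of lengthwise; truss plate moved under 25 mm (x of link_long_mid in the frame of tray_three between -0.015 and 0.015 m and z of link_long_mid in the frame of tray_three below 0.011 m and y of link_long_mid in the frame of tray_three between -0.085 and 0.085 m and (y of link_long_mid in the frame of tray_three below -0.055 m or y of link_long_mid in the frame of tray_three above -0.015 m) and (y of link_long_mid in the frame of tray_three below 0.015 m or y of link_long_mid in the frame of tray_three above 0.055 m) and angle between each of link_long_mid, hexkey_mid, link_short_mid's own z axis and vertical below 0.15 rad and angle between the y axis of each of link_long_mid, hexkey_mid and the x axis of tray_three, either way round below 0.6 rad and x of hexkey_mid in the frame of tray_three between -0.015 and 0.015 m and z of hexkey_mid in the frame of tray_three below 0.012 m and y of hexkey_mid in the frame of tray_three between -0.092 and 0.092 m and (y of hexkey_mid in the frame of tray_three below -0.048 m or y of hexkey_mid in the frame of tray_three above -0.022 m) and (y of hexkey_mid in the frame of tray_three below 0.022 m or y of hexkey_mid in the frame of tray_three above 0.048 m) and x of link_short_mid in the frame of tray_two between -0.015 and 0.015 m and z of link_short_mid in the frame of tray_two below 0.011 m and y of link_short_mid in the frame of tray_two between -0.05 and 0.05 m and (y of link_short_mid in the frame of tray_two below -0.02 m or y of link_short_mid in the frame of tray_two above 0.02 m) and ((x of bracket_a_mid in the frame of tray_three between -0.015 and 0.015 m and z of bracket_a_mid in the frame of tray_three below 0.0155 m and y of bracket_a_mid in the frame of tray_three between -0.085 and 0.085 m and (y of bracket_a_mid in the frame of tray_three below -0.055 m or y of bracket_a_mid in the frame of tray_three above -0.015 m) and (y of bracket_a_mid in the frame of tray_three below 0.015 m or y of bracket_a_mid in the frame of tray_three above 0.055 m) and angle between each of bracket_a_mid, bracket_b_mid's own z axis and vertical below 0.15 rad and x of bracket_b_mid in the frame of tray_two between -0.015 and 0.015 m and z of bracket_b_mid in the frame of tray_two below 0.0155 m and y of bracket_b_mid in the frame of tray_two between -0.05 and 0.05 m and (y of bracket_b_mid in the frame of tray_two below -0.02 m or y of bracket_b_mid in the frame of tray_two above 0.02 m)) or (x of bracket_b_mid in the frame of tray_three between -0.015 and 0.015 m and z of bracket_b_mid in the frame of tray_three below 0.0155 m and y of bracket_b_mid in the frame of tray_three between -0.085 and 0.085 m and (y of bracket_b_mid in the frame of tray_three below -0.055 m or y of bracket_b_mid in the frame of tray_three above -0.015 m) and (y of bracket_b_mid in the frame of tray_three below 0.015 m or y of bracket_b_mid in the frame of tray_three above 0.055 m) and angle between each of bracket_b_mid, bracket_a_mid's own z axis and vertical below 0.15 rad and x of bracket_a_mid in the frame of tray_two between -0.015 and 0.015 m and z of bracket_a_mid in the frame of tray_two below 0.0155 m and y of bracket_a_mid in the frame of tray_two between -0.05 and 0.05 m and (y of bracket_a_mid in the frame of tray_two below -0.02 m or y of bracket_a_mid in the frame of tray_two above 0.02 m))) and linear speed of each of link_long, link_short, bracket_a, bracket_b, hexkey below 0.02 m/s); the robot touches nothing.
It fails at once if the truss plate is pushed away by more than 25 mm (distance of plate_mid from where it was at the start of the episode above 0.025 m).
It also fails if it takes over 109 s, if anything falls off the work surface, if the arm or the gripper's body presses on something with over 40 N, if the wrist force passes 120 N, or if a joint passes its speed limit or range.

### The arm

A 6-joint arm with a two-finger parallel gripper is mounted at the origin on a cart in front of the work surface, level with it; the furniture and walls round the work are solid. World frame = base frame: x ahead of the robot, y to its left, z up, the work surface at z = 0. Lengths are in m, angles in rad, forces in N, time in s.
With the tool pointing down it reaches from about 0.425 to 0.95 m from the base axis. Payload 14.7 kg.
Tool frame: the origin (TCP) lies midway between the tips of the shut fingers; the grasp point (between the pads) lies 19 mm behind it (pinch_z is the distance from the TCP to the grasp point, in m); z points along the fingers, y is the line along which they close (so a half turn about z gives the same grasp; the last joint's range is limited). The gripper opens to 85 mm and grips with 20 to 120 N. Pads are 22 mm wide; open, the fingers measure 114 mm over their backs; the gripper's body (76 mm by 85 mm) begins 54 mm behind the grasp point. The pads swing forward as they close: fully open they stand 13 mm farther back than shut.
Start: joints at [-1.189, 0.48, 1.596, -0, 1.065, -0.047], TCP at [0.27, -0.591, 0.231] pointing down, gripper open.
Joint ranges: [-2.75, 2.75], [-0.82, 2.05], [0.23, 2.67], [-1.56, 4.7], [0.09, 2.69], [-2.92, 2.92]. Speed limits (rad/s): [1.89, 1.89, 2.39, 3.01, 3.01, 3.01].

### API

Orientations are given as a unit quaternion [x, y, z, w].
In Python, from station import * gives the robot as it stands.
- The arm moves only by the shell command python3 -m handwheel 'ROWS' [FORCE]. ROWS is JSON, a list that holds one entry, the list of rows, each a list of 7 numbers: the shift along the tool's x, y, z in m, then the turn, a rotation vector about the tool's x, y, z in rad, then the gripper command: -1 is fully open, 1 is shut, values between are in proportion. In form: [[[x, y, z, wx, wy, wz, fingers], ...]]. A call has 1 to 12 rows; each row shifts and turns the commanded pose from where the row before left it, along the tool's axes as they then stand; what a row does not reach is not made up. A row lasts 1/10 s, in which the tool goes at most 50 mm and 8.59 degrees, less where a joint would pass 70% of its speed; a pose out of reach is approached as far as the arm can. A call is refused whole if a number of a shift passes 0.05 or a number of a turn 0.15, either way. A call with a gripper value outside its range is refused whole. The fingers move at their own pace and stop on an object; FORCE is the grip in N (left out, the last holds). Time passes only in rows, so rows that do not move let the fingers close. It gives the time, the measured TCP pose, the force, the opening and the grip force at its end, in the units of the state.
- get_obs(): the state, without advancing time (a new reading comes with each control period).
- camera(name): name is "side" or "top" or "wrist"; returns a dict with "img" (420x560x3 uint8, blue, green, red), "camera_matrix" (3x3 intrinsics, pixels), "rvec" (rotation vector, rad) and "tvec" (3), from world to camera coordinates, as OpenCV has them; the wrist camera has in their place "tool_from_camera" (4x4, takes a point from camera to tool coordinates, whose origin is the TCP and whose axes are the flange's). Camera axes: x right, y down, z forward; pixel columns grow to the right and rows downward; lengths in m; the calibration is good to about 2 mm. A picture is of the moment at which its call begins: read the wrist's pose just before it. There is no depth.
- close_job(): hands the job in; it is judged then, once.
The state is a dict: "clock": time; "joint_positions": joint angles; "joint_velocities": joint speeds; "effort": joint torques, N m; "eef_pos": TCP position; "eef_rot": TCP orientation; "contact_force": force on the tool from outside, world axes, zero at the start; "wrist_torque": the same for the moment, N m; "finger_gap": opening from 0.0 (shut) to 1.0 (fully open); "gripper_force": force on a finger pad.
Only numpy, scipy, OpenCV 4.12 (cv2) and the standard library are available. Lean on these libraries where they do the work, as an engineer would, in place of code of your own. Each camera call takes 0.05 s, during which the arm holds its last target. There are 200 camera calls.

## Working session

There is one attempt and no reset: what is moved stays moved. The work goes in short steps, Python scripts to look and compute and a shell command to move; the robot and the scene stay as the last step left them, time stands still between calls to the robot, and variables do not carry over. Pictures are saved under pics/ and viewed, at most 14 in all, crops included, and the job is handed in when it is done.

```bash
mkdir -p pics; ls
cat > h.py <<'E'
from station import *
import numpy as np, cv2
from scipy.spatial.transform import Rotation as R
def cam(n):
    o=get_obs(); c=camera(n); K=np.array(c["camera_matrix"])
    if n=="wrist":
        T=np.array(c["tool_from_camera"]); Rt=R.from_quat(o["eef_rot"]).as_matrix()
        Rw=Rt@T[:3,:3]; p=Rt@T[:3,3]+np.array(o["eef_pos"])
    else:
        r=cv2.Rodrigues(np.array(c["rvec"],float))[0]; Rw=r.T; p=-r.T@np.array(c["tvec"],float).ravel()
    return c["img"],K,Rw,p
def px2w(uv,K,Rw,p,z):
    uv=np.atleast_2d(np.array(uv,float)); d=(Rw@np.linalg.inv(K)@np.c_[uv,np.ones(len(uv))].T).T
    return p+d*((z-p[2])/d[:,2])[:,None]
def w2px(P,K,Rw,p):
    q=(K@Rw.T@(np.atleast_2d(P)-p).T).T; return q[:,:2]/q[:,2:]
E
python3 - <<'E'
from h import *
for n in("top","side","wrist"):
    i,K,Rw,p=cam(n); cv2.imwrite(f"pics/{n}0.png",i); print(n,K[0,0],p.round(3),Rw[:,2].round(2)); np.savez(f"pics/{n}0.npz",i=i,K=K,Rw=Rw,p=p)
print(get_obs())
E
```

```text
pics
top 525.7493739907117 [ 0.397 -0.217  1.428] [ 0.16  0.02 -0.99]
side 524.5117622364877 [0.203 0.747 0.832] [ 0.31 -0.74 -0.6 ]
wrist 348.512441776042 [ 0.34  -0.559  0.373] [-0.27 -0.12 -0.95]
{'clock': 0.15, 'joint_positions': array([-1.18863744e+00,  4.80701072e-01,  1.59672991e+00,  1.51597692e-05,
        1.06513358e+00, -4.66225239e-02]), 'joint_velocities': array([ 0.00077214, -0.00311443, -0.00239897,  0.00085646, -0.00162552,
        0.00030434]), 'effort': array([-5.03352876e-04, -9.51151800e+01, -4.30459070e+01, -1.27782550e-04,
        8.07035307e-03,  3.99197006e-05]), 'eef_pos': array([ 0.27013435, -0.59084988,  0.23081092]), 'eef_rot': array([ 9.77106871e-01,  2.12748504e-01, -7.46089569e-05, -4.80236248e-04]), 'contact_force': array([-1.0917717 , -0.80361712, -0.294378  ]), 'wrist_torque': array([-0.0192216 , -0.0102594 ,  0.04144182]), 'gripper_force': 0.0, 'finger_gap': 0.9957677021701173}
```

View pics/top0.png

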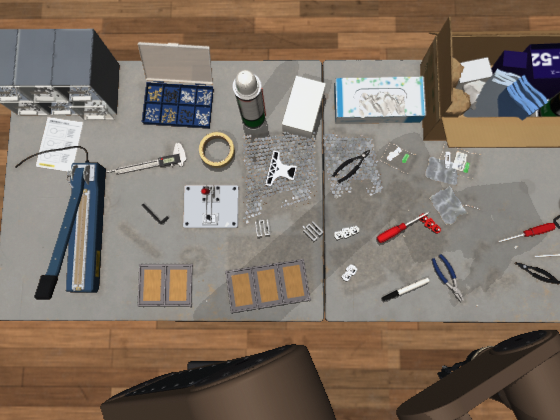

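View pics/side0.png

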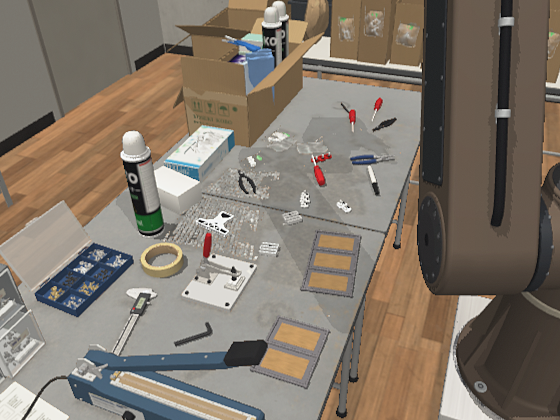

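The top view shows the white three-stud linkage at (347,233), with a red look-alike at (431,225) to be left alone. The two-stud linkage is at (349,272). The brackets are at (262,228) and (313,231), the hex key at (155,214) and the truss plate at (280,168). Tray two is at (165,285) and tray three at (269,286). The clamp fixture on a white plate at (210,205) is an obstacle. The side view agrees with all of this.

I'll measure next and check the choice in one enlarged crop.

Run:
```python
from h import *
d=np.load("pics/top0.npz"); i,K,Rw,p=[d[k] for k in("i","K","Rw","p")]
g=i.max(2).astype(int); s=i.max(2).astype(int)-i.min(2)
out=cv2.resize(i[145:315,130:370],None,fx=3.3,fy=3.3,interpolation=cv2.INTER_CUBIC)
def meas(n,roi,m,z,close=0):
    x0,y0,x1,y1=roi; M=np.zeros(g.shape,np.uint8); M[y0:y1,x0:x1]=m[y0:y1,x0:x1]
    if close: M=cv2.morphologyEx(M,cv2.MORPH_CLOSE,np.ones((close,close)))
    cs=cv2.findContours(M,cv2.RETR_EXTERNAL,cv2.CHAIN_APPROX_NONE)[0]; c=max(cs,key=cv2.contourArea)[:,0]
    W=px2w(c,K,Rw,p,z)[:,:2]
    b=cv2.boxPoints(cv2.minAreaRect((W*1000).astype(np.float32)))
    e=b[1]-b[0],b[2]-b[1]; L=max(e,key=np.linalg.norm)
    print(n,"cen",b.mean(0).round(),"size",[round(float(np.linalg.norm(v))) for v in e],"long dir",round(float(np.degrees(np.arctan2(L[1],L[0])))%180,1))
    q=w2px(np.c_[b/1000,np.full(4,z)],K,Rw,p)
    cv2.polylines(out,[((q-[130,145])*3.3).astype(int)],1,(0,255,0),1)
wh=((g>185)&(s<40)).astype(np.uint8)
meas("long",(330,220,365,245),wh,.008,5); meas("short",(335,260,362,284),wh,.008,5)
meas("brA",(250,215,275,240),((g>165)&(s<40)).astype(np.uint8),.008,5); meas("brB",(298,215,328,245),((g>165)&(s<40)).astype(np.uint8),.008,5)
meas("hex",(135,195,175,230),(g<75).astype(np.uint8),.004,3)
og=((s>45)).astype(np.uint8)
meas("t2",(130,255,200,312),og,.003,9); meas("t3",(220,255,320,318),og,.003,9)
cv2.imwrite("pics/c1.png",out)
```

```text
long cen [ 582. -367.] size [67, 26] long dir 99.6
short cen [ 474. -371.] size [44, 24] long dir 134.6
brA cen [ 595. -138.] size [37, 42] long dir 7.3
brB cen [ 588. -273.] size [35, 48] long dir 45.1
hex cen [631. 163.] size [25, 83] long dir 61.9
t2 cen [439. 124.] size [117, 83] long dir 90.2
t3 cen [ 438. -153.] size [186, 84] long dir 99.4
```

View pics/c1.png

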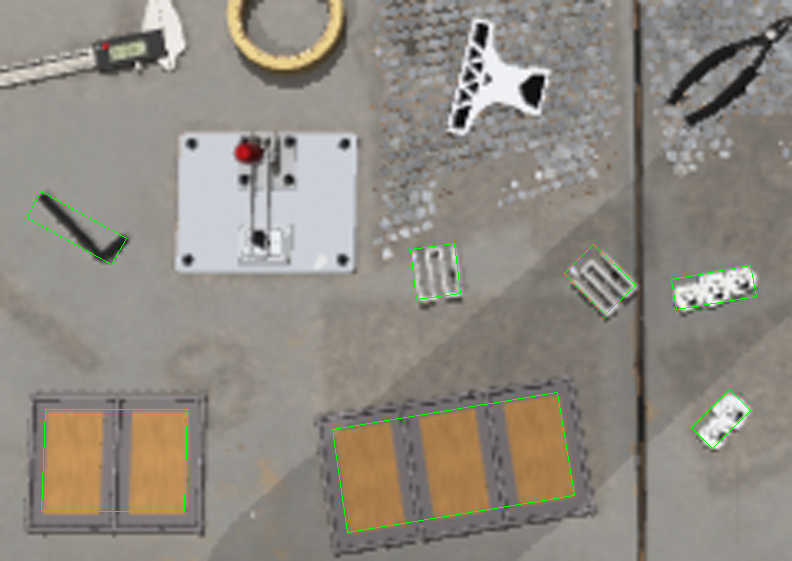

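The crop confirms the white three-stud linkage at (347,233), not the red one at (431,225). It also confirms the two-stud linkage, both brackets, the hex key and both trays. Sizes match the description, and all targets are within reach (r between 0.43 and 0.69).

The order will be short linkage, hex key, long linkage, bracket B, bracket A.

```bash
cat > d.py <<'E'
# go-to helper: python3 d.py x y z phi (mm, deg) -> shift in tool axes (mm), then turn about tool z (rad)
import sys; from h import *
o=get_obs(); t=np.array(list(map(float,sys.argv[1:4]))); Rt=R.from_quat(o["eef_rot"]).as_matrix()
phi=np.degrees(np.arctan2(Rt[1,0],Rt[0,0])); e=np.array(o["eef_pos"])*1000
turn=-np.radians((float(sys.argv[4])-phi+180)%360-180)
print("at",e.round(1),"phi",round(phi,1),"tilt",Rt[2,:2].round(3),"gap",round(o["finger_gap"]*85,1),"j6",o["joint_positions"][5].round(2),"t",o["clock"])
print("shift",(Rt.T@(t-e)).round(1),"turn",round(turn,3))
E
python3 -m handwheel '[[[0.0396,-0.0165,0.0116,0,0,0,-1],[0.0396,-0.0165,0.0116,0,0,0,-1],[0.0396,-0.0165,0.0116,0,0,0,-1],[0.0396,-0.0165,0.0116,0,0,0,-1],[0.0396,-0.0165,0.0116,0,0,0,-1],[0.0396,-0.0165,0.0116,0,0,0,-1],[0.0396,-0.0165,0.0116,0,0,0,-1]]]'
python3 -m handwheel '[[[0,0,0,0,0,0.136,-1],[0,0,0,0,0,0.136,-1],[0,0,0,0,0,0.136,-1],[0,0,0,0,0,0.136,-1],[0,0,0,0,0,0.136,-1],[0,0,0,0,0,0.136,-1],[0,0,0,0,0,0.136,-1],[0,0,0,0,0,0.136,-1],[0,0,0,0,0,0.136,-1],[0,0,0,0,0,0,-1],[0,0,0,0,0,0,-1]]]'
python3 d.py 474 -371 150 -45.4
python3 - <<'E'
from h import *
i,K,Rw,p=cam("wrist"); cv2.imwrite("pics/w1.png",i); print(w2px([[.474,-.371,.006],[.582,-.367,.006]],K,Rw,p).round())
g=i.max(2).astype(int); s=g-i.min(2); M=((g>185)&(s<40)).astype(np.uint8); M=cv2.morphologyEx(M,cv2.MORPH_CLOSE,np.ones((5,5)))
for c in cv2.findContours(M,cv2.RETR_EXTERNAL,cv2.CHAIN_APPROX_NONE)[0]:
    if cv2.contourArea(c)<300: continue
    r=cv2.minAreaRect((px2w(c[:,0],K,Rw,p,.008)[:,:2]*1000).astype(np.float32)); print(r)
E
```

```text
clock: 0.85
eef_pos: [0.4753, -0.3694, 0.1496]
eef_rot: [0.977, 0.213, -0.0, -0.0]
contact_force: [0.9, -0.5, -0.2]
finger_gap: 1.003
gripper_force: 0.0
clock: 1.95
eef_pos: [0.4743, -0.3708, 0.15]
eef_rot: [0.923, -0.385, -0.0, -0.0]
contact_force: [0.5, -0.2, -0.8]
finger_gap: 0.999
gripper_force: 0.0
at [ 474.3 -370.8  150. ] phi -45.3 tilt [-0.  0.] gap 84.9 j6 1.65 t 1.95
shift [-0.   0.4 -0. ] turn 0.001
[[281. 196.]
 [180. 106.]]
((476.2415466308594, -371.6152648925781), (23.514768600463867, 44.34138870239258), 45.42490768432617)
((584.3963623046875, -366.1458435058594), (24.45030975341797, 66.73471069335938), 25.290712356567383)
```

View pics/w1.png

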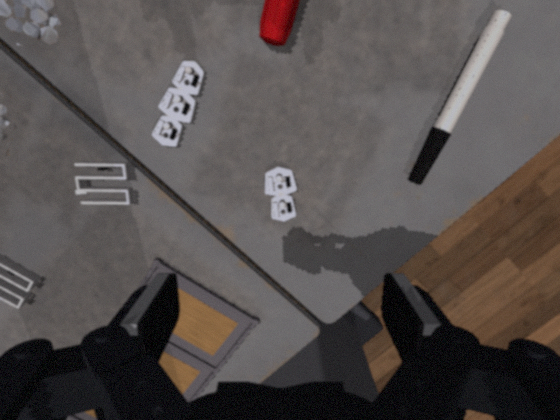

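The wrist view shows the short linkage at (281,195) and the long one at (180,103). Both agree with the top view within 2 mm. I'm going down on the short one.

```bash
python3 -m handwheel '[[[0.001,-0.001,0.04,0,0,0,-1],[0,0,0.04,0,0,0,-1],[0,0,0.04,0,0,0,-1],[0,0,0.014,0,0,0,-1],[0,0,0.01,0,0,0,-1],[0,0,0.004,0,0,0,-1],[0,0,0,0,0,0,-1]]]' 40
python3 -m handwheel '[[[0,0,0,0,0,0,1],[0,0,0,0,0,0,1],[0,0,0,0,0,0,1],[0,0,0,0,0,0,1],[0,0,0,0,0,0,1],[0,0,0,0,0,0,1],[0,0,0,0,0,0,1],[0,0,0,0,0,0,1]]]' 40
python3 d.py 439 159 60 0.2
```

```text
clock: 2.7
eef_pos: [0.4763, -0.3713, 0.0029]
eef_rot: [0.922, -0.387, 0.001, 0.0]
contact_force: [-1.3, -0.4, 0.4]
finger_gap: 1.0
gripper_force: 0.0
clock: 3.5
eef_pos: [0.4762, -0.3709, 0.0027]
eef_rot: [0.922, -0.387, 0.0, 0.0]
contact_force: [0.5, 3.9, 9.5]
finger_gap: 0.265
gripper_force: 38.9
at [ 476.2 -370.9    2.7] phi -45.6 tilt [ 0.001 -0.   ] gap 22.5 j6 1.65 t 3.5
shift [-404.3 -344.5  -57.5] turn -0.799
```

```bash
python3 -m handwheel '[[[0,0,-0.03,0,0,0,1],[0,0,-0.04,0,0,0,1],[0,0,-0.03,0,0,0,1]]]' 40
python3 -m handwheel '[[[-0.0337,-0.0287,0,0,0,0,1],[-0.0337,-0.0287,0,0,0,0,1],[-0.0337,-0.0287,0,0,0,0,1],[-0.0337,-0.0287,0,0,0,0,1],[-0.0337,-0.0287,0,0,0,0,1],[-0.0337,-0.0287,0,0,0,0,1],[-0.0337,-0.0287,0,0,0,0,1],[-0.0337,-0.0287,0,0,0,0,1],[-0.0337,-0.0287,0,0,0,0,1],[-0.0337,-0.0287,0,0,0,0,1],[-0.0337,-0.0287,0,0,0,0,1],[-0.0337,-0.0287,0,0,0,0,1]]]' 40
python3 -m handwheel '[[[0,0,0,0,0,-0.133,1],[0,0,0,0,0,-0.133,1],[0,0,0,0,0,-0.133,1],[0,0,0,0,0,-0.133,1],[0,0,0,0,0,-0.133,1],[0,0,0,0,0,-0.133,1],[0,0,0,0,0,0,1],[0,0,0,0,0,0,1]]]' 40
python3 d.py 439 159 6 0.2
python3 - <<'E'
from h import *
i,K,Rw,p=cam("wrist"); cv2.imwrite("pics/w2.png",i)
s=i.max(2).astype(int)-i.min(2); M=cv2.morphologyEx((s>45).astype(np.uint8),cv2.MORPH_CLOSE,np.ones((5,5)))
for c in cv2.findContours(M,cv2.RETR_EXTERNAL,cv2.CHAIN_APPROX_NONE)[0]:
    if cv2.contourArea(c)<1500: continue
    print(cv2.boundingRect(c),cv2.minAreaRect((px2w(c[:,0],K,Rw,p,.004)[:,:2]*1000).astype(np.float32)))
E
```

```text
clock: 3.8
eef_pos: [0.4759, -0.371, 0.1039]
eef_rot: [0.922, -0.387, 0.0, 0.0]
contact_force: [1.0, -0.5, -0.4]
finger_gap: 0.265
gripper_force: 39.1
clock: 5.0
eef_pos: [0.4381, 0.1608, 0.1023]
eef_rot: [0.922, -0.387, 0.0, -0.0]
contact_force: [2.0, 1.4, -1.7]
finger_gap: 0.267
gripper_force: 39.1
clock: 5.8
eef_pos: [0.4385, 0.159, 0.1022]
eef_rot: [1.0, -0.001, 0.0, -0.0]
contact_force: [-1.0, 1.3, -0.9]
finger_gap: 0.267
gripper_force: 39.2
at [438.5 159.  102.2] phi -0.1 tilt [ 0. -0.] gap 22.7 j6 1.85 t 5.8
shift [ 0.4  0.  96.2] turn -0.005
(242, 323, 55, 56) ((318.5379333496094, 168.17835998535156), (45.67500305175781, 53.72907257080078), 87.77354431152344)
(342, 152, 72, 110) ((441.4140319824219, 90.49639892578125), (45.38060760498047, 82.05750274658203), 89.9887924194336)
(246, 152, 67, 102) ((444.7335510253906, 160.1066131591797), (75.6454086303711, 45.51308059692383), 0.21933379769325256)
(13, 73, 53, 127) ((491.2159423828125, 321.45721435546875), (84.0214614868164, 19.368728637695312), 0.8711567521095276)
```

View pics/w2.png

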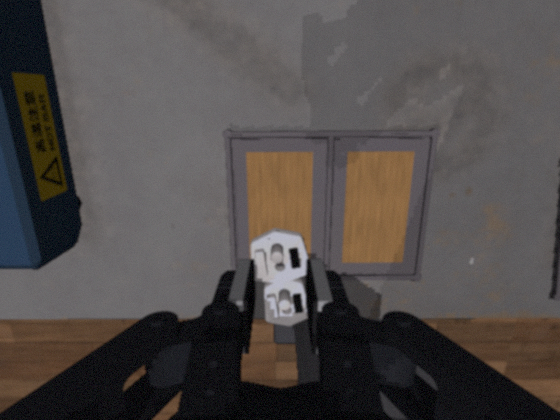

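The linkage is held over the left compartment, with its wide half forward at about (278,231)-(285,325). The gripper has only the narrow half, so I'll work out the linkage's offset from the TCP.

Run:
```python
from h import *
i,K,Rw,p=cam("wrist")
for z in(.104,.112): print(z,(px2w([[278,231],[285,325],[251,250],[307,260],[266,300],[305,300]],K,Rw,p,z)*1000).round(1)[:,:2].tolist())
```

```text
0.104 [[462.3, 160.5], [415.2, 157.3], [453.5, 172.3], [448.7, 147.7], [428.6, 166.1], [428.6, 148.2]]
0.112 [[465.3, 160.4], [420.9, 157.4], [457.0, 171.6], [452.5, 148.4], [433.5, 165.7], [433.5, 148.8]]
```

```bash
python3 -m handwheel '[[[0.001,0,0.04,0,0,0,1],[0,0,0.03,0,0,0,1],[0,0,0.015,0,0,0,1],[0,0,0.007,0,0,0,1],[0,0,0.003,0,0,0,1],[0,0,0.001,0,0,0,1],[0,0,0,0,0,0,1]]]' 40
python3 -m handwheel '[[[0,0,0,0,0,0,0.22],[0,0,0,0,0,0,0.22],[0,0,0,0,0,0,0.22],[0,0,0,0,0,0,0.22],[0,0,-0.02,0,0,0,0.22],[0,0,-0.04,0,0,0,-1],[0,0,-0.04,0,0,0,-1],[0,0,-0.04,0,0,0,-1]]]' 40
python3 d.py 621 168 146 61.9
```

```text
clock: 6.6
eef_pos: [0.44, 0.1592, 0.0067]
eef_rot: [1.0, 0.001, 0.001, -0.0]
contact_force: [0.4, -0.2, -1.1]
finger_gap: 0.272
gripper_force: 39.2
clock: 7.4
eef_pos: [0.4391, 0.1589, 0.1476]
eef_rot: [1.0, 0.001, -0.0, 0.0]
contact_force: [0.3, -0.0, -1.0]
finger_gap: 0.884
gripper_force: 0.0
at [439.1 158.9 147.6] phi 0.2 tilt [-0.001  0.   ] gap 75.1 j6 1.85 t 7.4
shift [181.9  -8.6   1.5] turn -1.078
```

```bash
python3 -m handwheel '[[[0.0455,-0.002,0,0,0,0,-1],[0.0455,-0.002,0,0,0,0,-1],[0.0455,-0.002,0,0,0,0,-1],[0.0455,-0.002,0,0,0,0,-1],[0,0,0,0,0,-0.135,-1],[0,0,0,0,0,-0.135,-1],[0,0,0,0,0,-0.135,-1],[0,0,0,0,0,-0.135,-1],[0,0,0,0,0,-0.135,-1],[0,0,0,0,0,-0.135,-1],[0,0,0,0,0,-0.135,-1],[0,0,0,0,0,-0.135,-1]]]'
python3 -m handwheel '[[[0,0,0,0,0,0,-1],[0,0,0,0,0,0,-1]]]'
python3 d.py 621 168 2 61.9
python3 - <<'E'
from h import *
i,K,Rw,p=cam("wrist"); u0,v0=w2px([[.621,.168,.004]],K,Rw,p)[0]; print(u0,v0)
g=i.max(2); M=np.zeros(g.shape,np.uint8); M[:260]=(g<60)[:260]
j=i.copy(); n,lab,st,ce=cv2.connectedComponentsWithStats(M)
for k in range(1,n):
    if 300<st[k,4]<8000: print(st[k],ce[k].round())
k=min([k for k in range(1,n) if st[k,4]>300],key=lambda k:np.hypot(ce[k][0]-u0,ce[k][1]-v0))
c=cv2.findContours((lab==k).astype(np.uint8),cv2.RETR_EXTERNAL,2)[0][0]
W=(px2w(c[:,0],K,Rw,p,.004)[:,:2]*1000).astype(np.float32); r=cv2.minAreaRect(W); print(r); print(cv2.approxPolyDP(W[:,None],6,True)[:,0].round())
cv2.drawContours(j,[c],-1,(0,255,0),1); cv2.imwrite("pics/w3.png",j)
E
```

```text
clock: 8.6
eef_pos: [0.6213, 0.1675, 0.146]
eef_rot: [0.856, 0.518, -0.0, -0.0]
contact_force: [-0.3, -0.5, 0.8]
finger_gap: 0.999
gripper_force: 0.0
clock: 8.8
eef_pos: [0.6214, 0.1675, 0.146]
eef_rot: [0.858, 0.514, -0.0, -0.0]
contact_force: [-0.6, 0.7, 0.5]
finger_gap: 0.997
gripper_force: 0.0
at [621.4 167.5 146. ] phi 61.8 tilt [-0. -0.] gap 84.8 j6 0.71 t 8.8
shift [  0.3  -0.5 144. ] turn -0.002
279.03388423349753 197.21471118937845
[   0    0  265  163 7828] [123.  71.]
[ 450  108   68   76 1802] [483. 147.]
[ 278  144   34   96 1047] [295. 196.]
[ 499  220   61   40 1053] [527. 242.]
[110 233  54  27 620] [137. 251.]
((633.5419921875, 164.92999267578125), (82.31974792480469, 27.067323684692383), 62.06127166748047)
[[659. 198.]
 [608. 145.]
 [625. 123.]
 [615. 145.]
 [663. 191.]]
```

View pics/w3.png

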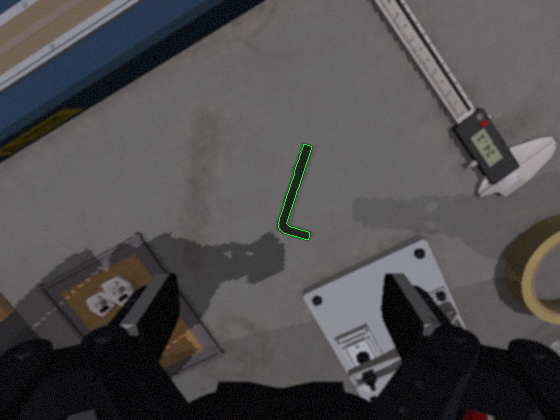

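The short linkage lies well in its compartment, around (110,295). The hex key's long leg runs from (285,230) to (307,148), which puts its middle at (635.5,169.5) mm at 45°. The length of 73 mm agrees with the description, and I'm taking it.

```bash
python3 -m handwheel '[[[0,0,0,0,0,0.146,-0.2],[0,0,0,0,0,0.147,-0.2],[0.0114,0.0086,0.034,0,0,0,-0.2],[0,0,0.04,0,0,0,-0.2],[0,0,0.04,0,0,0,-0.2],[0,0,0.018,0,0,0,-0.2],[0,0,0.009,0,0,0,-0.2],[0,0,0.003,0,0,0,-0.2],[0,0,0,0,0,0,-0.2]]]' 40
python3 -m handwheel '[[[0,0,0,0,0,0,1],[0,0,0,0,0,0,1],[0,0,0,0,0,0,1],[0,0,0,0,0,0,1],[0,0,0,0,0,0,1],[0,0,0,0,0,0,1],[0,0,0,0,0,0,1],[0,0,0,0,0,0,1]]]' 40
python3 d.py 448 -214 102 9.4
```

```text
clock: 9.75
eef_pos: [0.6361, 0.1697, 0.0027]
eef_rot: [0.923, 0.384, 0.0, 0.0]
contact_force: [-0.0, 0.7, 0.3]
finger_gap: 0.607
gripper_force: 0.0
clock: 10.55
eef_pos: [0.6362, 0.1697, 0.003]
eef_rot: [0.923, 0.385, 0.001, 0.0]
contact_force: [-0.8, 1.4, 7.1]
finger_gap: 0.064
gripper_force: 39.3
at [636.2 169.7   3. ] phi 45.2 tilt [0.001 0.001] gap 5.4 j6 1.0 t 10.55
shift [-404.9  136.6  -99.4] turn 0.626
```

```bash
python3 -m handwheel '[[[0,0,-0.04,0,0,0,1],[0,0,-0.04,0,0,0,1],[0,0,-0.04,0,0,0,1],[0,0,-0.04,0,0,0,1]]]' 40
python3 -m handwheel '[[[-0.0405,0.0137,0,0,0,0,1],[-0.0405,0.0137,0,0,0,0,1],[-0.0405,0.0137,0,0,0,0,1],[-0.0405,0.0137,0,0,0,0,1],[-0.0405,0.0137,0,0,0,0,1],[-0.0405,0.0137,0,0,0,0,1],[-0.0405,0.0137,0,0,0,0,1],[-0.0405,0.0137,0,0,0,0,1],[-0.0405,0.0137,0,0,0,0,1],[-0.0405,0.0137,0,0,0,0,1]]]' 40
python3 -m handwheel '[[[0,0,0.03,0,0,0.125,1],[0,0,0.03,0,0,0.125,1],[0,0,0,0,0,0.125,1],[0,0,0,0,0,0.125,1],[0,0,0,0,0,0.125,1],[0,0,0,0,0,0,1],[0,0,0,0,0,0,1]]]' 40
python3 d.py 448 -214 6 9.4
python3 - <<'E'
from h import *
i,K,Rw,p=cam("wrist"); 
for xy in([438,-153],[449,-222],[427,-84]): cv2.drawMarker(i,tuple(w2px([[xy[0]/1e3,xy[1]/1e3,.004]],K,Rw,p)[0].astype(int).tolist()),(0,255,0),0,12)
cv2.imwrite("pics/w4.png",i)
E
```

```text
clock: 10.95
eef_pos: [0.6354, 0.1695, 0.164]
eef_rot: [0.923, 0.385, 0.0, 0.0]
contact_force: [0.3, 0.4, -0.3]
finger_gap: 0.062
gripper_force: 39.3
clock: 11.95
eef_pos: [0.447, -0.2159, 0.1625]
eef_rot: [0.923, 0.385, 0.0, 0.0]
contact_force: [1.4, 0.6, 0.0]
finger_gap: 0.064
gripper_force: 39.4
clock: 12.65
eef_pos: [0.4479, -0.2146, 0.1023]
eef_rot: [0.996, 0.084, 0.0, 0.0]
contact_force: [-0.2, -0.2, 0.8]
finger_gap: 0.062
gripper_force: 39.4
at [ 447.9 -214.6  102.3] phi 9.7 tilt [0. 0.] gap 5.3 j6 0.89 t 12.65
shift [ 0.1 -0.6 96.3] turn 0.005
```

View pics/w4.png

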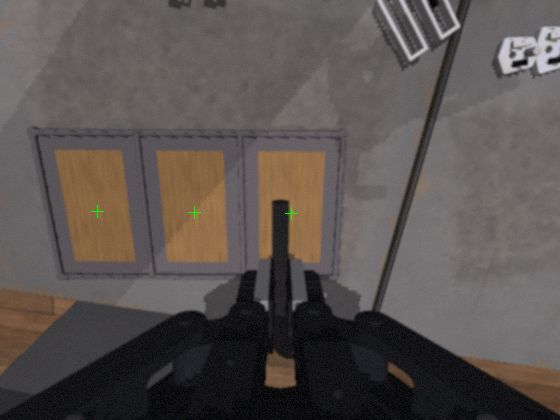

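The hex key is held lengthwise from (280,200) to (285,357), over the right compartment with its middle at (291,212). The markers sit on the compartment middles.

```bash
python3 -m handwheel '[[[0,0,0.04,0,0,0,1],[0,0,0.03,0,0,0,1],[0,0,0.015,0,0,0,1],[0,0,0.007,0,0,0,1],[0,0,0.003,0,0,0,1],[0,0,0.001,0,0,0,1],[0,0,0,0,0,0,1]]]' 40
python3 -m handwheel '[[[0,0,0,0,0,0,0.55],[0,0,0,0,0,0,0.55],[0,0,0,0,0,0,0.55],[0,0,0,0,0,0,0.55],[0,0,-0.02,0,0,0,0.55],[0,0,-0.04,0,0,0,-1],[0,0,-0.04,0,0,0,-1],[0,0,-0.04,0,0,0,-1]]]' 40
python3 d.py 583 -367 147 110
```

```text
clock: 13.4
eef_pos: [0.4483, -0.2147, 0.0068]
eef_rot: [0.997, 0.083, 0.0, 0.0]
contact_force: [0.2, -0.3, -0.2]
finger_gap: 0.062
gripper_force: 39.4
clock: 14.2
eef_pos: [0.4474, -0.2143, 0.1475]
eef_rot: [0.997, 0.082, -0.0, -0.0]
contact_force: [1.4, -0.4, 0.4]
finger_gap: 0.727
gripper_force: 0.0
at [ 447.4 -214.3  147.5] phi 9.4 tilt [-0. -0.] gap 61.8 j6 0.9 t 14.2
shift [108.7 172.9   0.4] turn -1.755
```

Next is the long linkage: 204 mm of travel in 5 rows, then 1.755 rad of turn in 13 rows.

```bash
python3 -m handwheel '[[[0.0217,0.0346,0,0,0,0,-1],[0.0217,0.0346,0,0,0,0,-1],[0.0217,0.0346,0,0,0,0,-1],[0.0217,0.0346,0,0,0,0,-1],[0.0217,0.0346,0,0,0,0,-1],[0,0,0,0,0,-0.135,-1],[0,0,0,0,0,-0.135,-1],[0,0,0,0,0,-0.135,-1],[0,0,0,0,0,-0.135,-1],[0,0,0,0,0,-0.135,-1],[0,0,0,0,0,-0.135,-1]]]'
python3 -m handwheel '[[[0,0,0,0,0,-0.135,-1],[0,0,0,0,0,-0.135,-1],[0,0,0,0,0,-0.135,-1],[0,0,0,0,0,-0.135,-1],[0,0,0,0,0,-0.135,-1],[0,0,0,0,0,-0.135,-1],[0,0,0,0,0,-0.135,-1],[0,0,0,0,0,0,-1],[0,0,0,0,0,0,-1]]]'
python3 d.py 583 -367 2 110
cat > w.py <<'E'
import sys; from h import *
x,y=[float(v)/1e3 for v in sys.argv[1:3]]; th=int(sys.argv[4])
i,K,Rw,p=cam("wrist"); u,v=w2px([[x,y,.006]],K,Rw,p)[0].astype(int); print(u,v)
g=i.max(2).astype(int); s=g-i.min(2); M=np.zeros(g.shape,np.uint8); a=max(v-70,0),v+70,max(u-70,0),u+70
M[a[0]:a[1],a[2]:a[3]]=((g>th)&(s<40))[a[0]:a[1],a[2]:a[3]]
M=cv2.morphologyEx(cv2.morphologyEx(M,cv2.MORPH_OPEN,np.ones((2,2))),cv2.MORPH_CLOSE,np.ones((11,11)))
cs=cv2.findContours(M,cv2.RETR_EXTERNAL,2)[0]; c=max(cs,key=cv2.contourArea)
W=(px2w(c[:,0],K,Rw,p,.007)[:,:2]*1000).astype(np.float32); print(cv2.minAreaRect(W))
ys,xs=np.nonzero(cv2.drawContours(np.zeros_like(M),[c],-1,1,-1)); Q=px2w(np.c_[xs,ys],K,Rw,p,.007)[:,:2]*1000
m,E,_=cv2.PCACompute2(Q.astype(np.float32),np.empty(0)); print("pca",m.round(1),np.degrees(np.arctan2(E[0,1],E[0,0])).round(1)%180)
q=(Q-m)@E.T; print("box in pca axes",q.min(0).round(1),q.max(0).round(1))
cv2.drawContours(i,[c],-1,(0,255,0),1); cv2.imwrite(sys.argv[3],i)
E
python3 w.py 583 -367 pics/w5.png 150
```

```text
clock: 15.3
eef_pos: [0.583, -0.3672, 0.1459]
eef_rot: [0.882, 0.471, -0.0, -0.0]
contact_force: [-1.0, -1.2, -0.1]
finger_gap: 1.002
gripper_force: 0.0
clock: 16.2
eef_pos: [0.5831, -0.3673, 0.146]
eef_rot: [0.575, 0.818, 0.0, -0.0]
contact_force: [-1.3, 0.8, 0.3]
finger_gap: 1.001
gripper_force: 0.0
at [ 583.1 -367.3  146. ] phi 109.8 tilt [ 0. -0.] gap 85.1 j6 -0.95 t 16.2
shift [  0.3   0.  144. ] turn -0.004
278 197
((585.6531372070312, -365.78948974609375), (25.76323890686035, 69.11407470703125), 19.172433853149414)
pca [[ 584.9 -364.3]] 107.8
box in pca axes [-36.2 -12.8] [33. 13.]
```

View pics/w5.png

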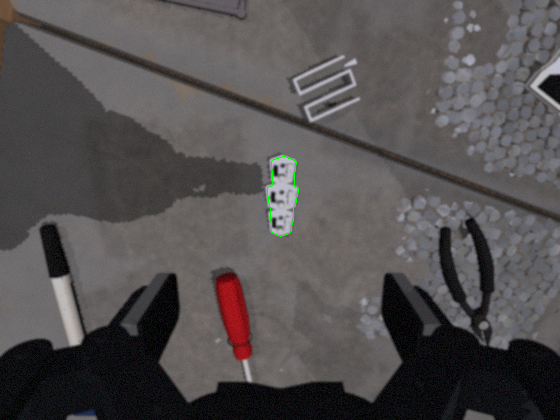

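The three-stud linkage is outlined at (282,195), measured 69 x 26 mm. Its angle of about 108.5° already matches the tool. I'm taking it.

```bash
python3 -m handwheel '[[[0.0005,0.0025,0.04,0,0,0,-0.4],[0,0,0.04,0,0,0,-0.4],[0,0,0.04,0,0,0,-0.4],[0,0,0.014,0,0,0,-0.4],[0,0,0.007,0,0,0,-0.4],[0,0,0.003,0,0,0,-0.4],[0,0,0,0,0,0,-0.4]]]' 40
python3 -m handwheel '[[[0,0,0,0,0,0,1],[0,0,0,0,0,0,1],[0,0,0,0,0,0,1],[0,0,0,0,0,0,1],[0,0,0,0,0,0,1],[0,0,0,0,0,0,1],[0,0,0,0,0,0,1]]]' 40
python3 -m handwheel '[[[0,0,-0.03,0,0,0,1],[0,0,-0.04,0,0,0,1],[0,0,-0.03,0,0,0,1],[0,0,0,0,0,0,1]]]' 40
python3 d.py 439 -153 102 9.4
```

```text
clock: 16.95
eef_pos: [0.5862, -0.3666, 0.0034]
eef_rot: [0.574, 0.819, 0.0, 0.001]
contact_force: [-0.2, -0.7, -0.4]
finger_gap: 0.704
gripper_force: 0.0
clock: 17.65
eef_pos: [0.5858, -0.3665, 0.0035]
eef_rot: [0.574, 0.819, -0.0, 0.001]
contact_force: [-3.0, 0.5, 11.6]
finger_gap: 0.264
gripper_force: 38.7
clock: 18.05
eef_pos: [0.5878, -0.3676, 0.1073]
eef_rot: [0.574, 0.819, 0.0, 0.004]
contact_force: [1.3, 0.1, -2.0]
finger_gap: 0.264
gripper_force: 39.2
at [ 587.8 -367.6  107.3] phi 110.0 tilt [-0.006  0.004] gap 22.4 j6 -0.95 t 18.05
shift [252.6 -66.5   3.5] turn 1.756
```

```bash
python3 -m handwheel '[[[0.0421,-0.0111,0,0,0,0,1],[0.0421,-0.0111,0,0,0,0,1],[0.0421,-0.0111,0,0,0,0,1],[0.0421,-0.0111,0,0,0,0,1],[0.0421,-0.0111,0,0,0,0,1],[0.0421,-0.0111,0,0,0,0,1],[0,0,0,0,0,0.135,1],[0,0,0,0,0,0.135,1],[0,0,0,0,0,0.135,1],[0,0,0,0,0,0.135,1],[0,0,0,0,0,0.135,1],[0,0,0,0,0,0.135,1]]]' 40
python3 -m handwheel '[[[0,0,0,0,0,0.135,1],[0,0,0,0,0,0.135,1],[0,0,0,0,0,0.135,1],[0,0,0,0,0,0.135,1],[0,0,0,0,0,0.135,1],[0,0,0,0,0,0.135,1],[0,0,0,0,0,0.135,1],[0,0,0,0,0,0,1],[0,0,0,0,0,0,1]]]' 40
python3 d.py 440 -153 7 9.4; python3 -c "
from h import *
cv2.imwrite('pics/w6.png',cam('wrist')[0])"
```

```text
clock: 19.25
eef_pos: [0.4363, -0.1514, 0.102]
eef_rot: [0.851, 0.524, 0.0, -0.0]
contact_force: [0.3, 0.5, -0.7]
finger_gap: 0.265
gripper_force: 39.3
clock: 20.15
eef_pos: [0.4363, -0.1514, 0.102]
eef_rot: [0.996, 0.084, -0.0, -0.0]
contact_force: [1.0, -0.2, -0.1]
finger_gap: 0.259
gripper_force: 39.3
at [ 436.3 -151.4  102. ] phi 9.7 tilt [-0. -0.] gap 22.0 j6 1.0 t 20.15
shift [ 3.3  2.2 95. ] turn 0.005
```

View pics/w6.png

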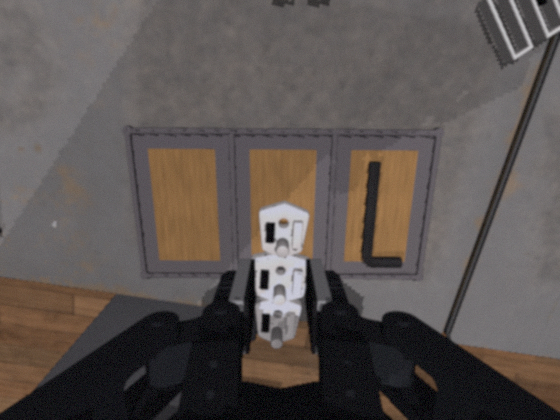

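The long linkage is held at (280,270) over the middle compartment. The hex key lies flat and lengthwise in the right one, with its leg running (374,162)-(370,260). I'm setting the linkage down.

```bash
python3 -m handwheel '[[[0.0033,0.0022,0.04,0,0,0,1],[0,0,0.03,0,0,0,1],[0,0,0.015,0,0,0,1],[0,0,0.006,0,0,0,1],[0,0,0.003,0,0,0,1],[0,0,0.001,0,0,0,1],[0,0,0,0,0,0,1]]]' 40
python3 -m handwheel '[[[0,0,0,0,0,0,0.22],[0,0,0,0,0,0,0.22],[0,0,0,0,0,0,0.22],[0,0,0,0,0,0,0.22],[0,0,-0.02,0,0,0,0.22],[0,0,-0.04,0,0,0,-1],[0,0,-0.04,0,0,0,-1],[0,0,-0.04,0,0,0,-1]]]' 40
python3 d.py 588 -273 147 45.1
```

```text
clock: 20.9
eef_pos: [0.4405, -0.1533, 0.0078]
eef_rot: [0.997, 0.083, 0.001, 0.0]
contact_force: [0.1, -0.1, -0.4]
finger_gap: 0.263
gripper_force: 39.4
clock: 21.7
eef_pos: [0.4396, -0.1529, 0.1486]
eef_rot: [0.997, 0.082, -0.0, -0.0]
contact_force: [1.2, -1.0, -0.4]
finger_gap: 0.882
gripper_force: 0.0
at [ 439.6 -152.9  148.6] phi 9.4 tilt [-0. -0.] gap 74.9 j6 1.01 t 21.7
shift [126.7 142.8   1.5] turn -0.622
```

```bash
python3 -m handwheel '[[[0.0317,0.0357,0,0,0,0,-1],[0.0317,0.0357,0,0,0,0,-1],[0.0317,0.0357,0,0,0,0,-1],[0.0317,0.0357,0,0,0,0,-1],[0,0,0,0,0,-0.124,-1],[0,0,0,0,0,-0.124,-1],[0,0,0,0,0,-0.124,-1],[0,0,0,0,0,-0.124,-1],[0,0,0,0,0,-0.124,-1],[0,0,0,0,0,0,-1],[0,0,0,0,0,0,-1]]]'
python3 d.py 588 -273 7 45.1; python3 w.py 588 -273 pics/w7.png 150
```

```text
clock: 22.8
eef_pos: [0.5885, -0.2731, 0.147]
eef_rot: [0.925, 0.381, -0.0, -0.0]
contact_force: [-0.0, -0.2, -0.3]
finger_gap: 0.999
gripper_force: 0.0
at [ 588.5 -273.1  147. ] phi 44.8 tilt [-0. -0.] gap 84.9 j6 0.31 t 22.8
shift [ -0.3  -0.3 140. ] turn -0.006
279 198
((590.7990112304688, -272.47125244140625), (51.86940002441406, 34.80852127075195), 44.808956146240234)
pca [[ 586.5 -275.3]] 60.9
box in pca axes [-24.6 -20.9] [32.3 22.6]
```

View pics/w7.png

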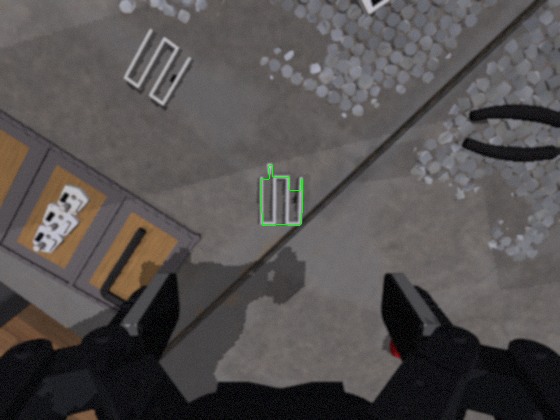

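Bracket B is outlined at (281,200), measured 52 x 35 mm at 44.8°. Its free end points forward, so the block middle is 4 mm back. The long linkage is well seated at (60,220), and the hex key at (127,262). I'm taking bracket B.

```bash
python3 -m handwheel '[[[-0.0019,0.0012,0.04,0,0,0,-0.5],[0,0,0.04,0,0,0,-0.5],[0,0,0.04,0,0,0,-0.5],[0,0,0.014,0,0,0,-0.5],[0,0,0.006,0,0,0,-0.5],[0,0,0.003,0,0,0,-0.5],[0,0,0,0,0,0,-0.5]]]' 30
python3 -m handwheel '[[[0,0,0,0,0,0,1],[0,0,0,0,0,0,1],[0,0,0,0,0,0,1],[0,0,0,0,0,0,1],[0,0,0,0,0,0,1],[0,0,0,0,0,0,1],[0,0,0,0,0,0,1]]]' 30
python3 -m handwheel '[[[0,0,-0.03,0,0,0,1],[0,0,-0.04,0,0,0,1],[0,0,-0.03,0,0,0,1],[0,0,0,0,0,0,1]]]' 30
python3 d.py 429 -84 102 9.4
```

```text
clock: 23.55
eef_pos: [0.5889, -0.2758, 0.0054]
eef_rot: [0.924, 0.382, 0.001, 0.001]
contact_force: [-0.2, 0.5, 0.5]
finger_gap: 0.746
gripper_force: 0.0
clock: 24.25
eef_pos: [0.5888, -0.2757, 0.0055]
eef_rot: [0.924, 0.382, 0.001, 0.001]
contact_force: [-2.0, 1.0, 9.8]
finger_gap: 0.391
gripper_force: 29.1
clock: 24.65
eef_pos: [0.5906, -0.2766, 0.1092]
eef_rot: [0.924, 0.382, 0.002, 0.003]
contact_force: [0.8, 0.2, -0.7]
finger_gap: 0.394
gripper_force: 30.6
at [ 590.6 -276.6  109.2] phi 45.0 tilt [0.002 0.007] gap 33.5 j6 0.3 t 24.65
shift [  21.7 -250.6    5.4] turn 0.621
```

```bash
python3 -m handwheel '[[[0.0038,-0.0414,0,0,0,0,1],[0.0038,-0.0414,0,0,0,0,1],[0.0038,-0.0414,0,0,0,0,1],[0.0038,-0.0414,0,0,0,0,1],[0.0038,-0.0414,0,0,0,0,1],[0.0038,-0.0414,0,0,0,0,1],[0,0,0,0,0,0.124,1],[0,0,0,0,0,0.124,1],[0,0,0,0,0,0.124,1],[0,0,0,0,0,0.124,1],[0,0,0,0,0,0.124,1],[0,0,0,0,0,0,1]]]' 30
python3 -m handwheel '[[[0,0,0,0,0,0,1],[0,0,0,0,0,0,1]]]' 30
python3 d.py 429 -84 9 9.4
```

```text
clock: 25.85
eef_pos: [0.4286, -0.0834, 0.1041]
eef_rot: [0.997, 0.081, 0.0, 0.0]
contact_force: [0.4, -0.7, -0.4]
finger_gap: 0.388
gripper_force: 30.6
clock: 26.05
eef_pos: [0.4286, -0.0835, 0.1041]
eef_rot: [0.996, 0.084, 0.0, -0.0]
contact_force: [-1.0, 1.4, -1.0]
finger_gap: 0.391
gripper_force: 30.6
at [428.6 -83.5 104.1] phi 9.6 tilt [ 0. -0.] gap 33.2 j6 1.14 t 26.05
shift [ 0.3  0.6 95.1] turn 0.004
```

```bash
python3 -m handwheel '[[[0,0,0.04,0,0,0,1],[0,0,0.03,0,0,0,1],[0,0,0.015,0,0,0,1],[0,0,0.006,0,0,0,1],[0,0,0.003,0,0,0,1],[0,0,0.001,0,0,0,1],[0,0,0,0,0,0,1]]]' 30
python3 -m handwheel '[[[0,0,0,0,0,0,0],[0,0,0,0,0,0,0],[0,0,0,0,0,0,0],[0,0,0,0,0,0,0],[0,0,-0.02,0,0,0,0],[0,0,-0.04,0,0,0,-1],[0,0,-0.04,0,0,0,-1],[0,0,-0.04,0,0,0,-1]]]' 30
python3 d.py 595 -138 147 7.3
```

```text
clock: 26.75
eef_pos: [0.4291, -0.0836, 0.0097]
eef_rot: [0.997, 0.082, 0.001, 0.0]
contact_force: [-0.6, -0.5, -0.6]
finger_gap: 0.39
gripper_force: 30.6
clock: 27.55
eef_pos: [0.4282, -0.0833, 0.1506]
eef_rot: [0.997, 0.082, -0.0, -0.0]
contact_force: [0.9, 0.0, -0.0]
finger_gap: 0.977
gripper_force: 0.0
at [428.2 -83.3 150.6] phi 9.4 tilt [-0.001 -0.   ] gap 83.1 j6 1.14 t 27.55
shift [155.6  81.3   3.5] turn 0.037
```

```bash
python3 -m handwheel '[[[0.0389,0.0203,0,0,0,0,-1],[0.0389,0.0203,0,0,0,0,-1],[0.0389,0.0203,0,0,0,0,-1],[0.0389,0.0203,0.003,0,0,0.037,-1],[0,0,0,0,0,0,-1],[0,0,0,0,0,0,-1]]]'
python3 d.py 595 -138 7 7.3; python3 w.py 595 -138 pics/w8.png 150
```

```text
clock: 28.15
eef_pos: [0.5954, -0.1381, 0.1454]
eef_rot: [0.998, 0.064, -0.001, -0.0]
contact_force: [-1.0, -0.1, 0.7]
finger_gap: 0.999
gripper_force: 0.0
at [ 595.4 -138.1  145.4] phi 7.3 tilt [-0.001 -0.   ] gap 84.9 j6 1.17 t 28.15
shift [-2.000e-01 -1.000e-01  1.384e+02] turn 0.0
280 198
((610.9575805664062, -95.49137878417969), (5.792019844055176, 5.788949966430664), 7.386759281158447)
pca [[611.  -95.3]] 17.7
box in pca axes [-3.1 -3. ] [3.1 3. ]
```

View pics/w8.png

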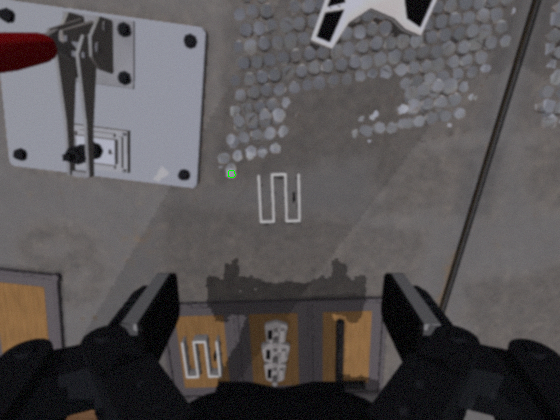

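The mask caught a pebble, but the picture shows bracket A plainly at columns 258-301 and rows 173-223. It is centred on the TCP's projection at (280,198) and aligned, with its free ends forward. So I shift 4 mm back and grip. Tray three's three parts all lie in place below it.

```bash
python3 -m handwheel '[[[-0.004,0,0.04,0,0,0,-0.5],[0,0,0.04,0,0,0,-0.5],[0,0,0.04,0,0,0,-0.5],[0,0,0.012,0,0,0,-0.5],[0,0,0.006,0,0,0,-0.5],[0,0,0.003,0,0,0,-0.5],[0,0,0,0,0,0,-0.5]]]' 30
python3 -m handwheel '[[[0,0,0,0,0,0,1],[0,0,0,0,0,0,1],[0,0,0,0,0,0,1],[0,0,0,0,0,0,1],[0,0,0,0,0,0,1],[0,0,0,0,0,0,1],[0,0,0,0,0,0,1]]]' 30
python3 d.py 441 90 105 0.2
```

```text
clock: 28.9
eef_pos: [0.5923, -0.1387, 0.0064]
eef_rot: [0.998, 0.064, 0.001, 0.0]
contact_force: [1.1, 0.3, -0.5]
finger_gap: 0.747
gripper_force: 0.0
clock: 29.6
eef_pos: [0.5922, -0.1387, 0.0063]
eef_rot: [0.998, 0.064, 0.001, 0.0]
contact_force: [-1.2, -0.2, 11.6]
finger_gap: 0.391
gripper_force: 28.8
at [ 592.2 -138.7    6.3] phi 7.3 tilt [0.002 0.001] gap 33.2 j6 1.16 t 29.6
shift [-120.7 -246.1  -99. ] turn 0.124
```

```bash
python3 -m handwheel '[[[0,0,-0.04,0,0,0,1],[0,0,-0.045,0,0,0,1],[0,0,-0.045,0,0,0,1]]]' 30
python3 -m handwheel '[[[-0.0201,-0.041,0,0,0,0,1],[-0.0201,-0.041,0,0,0,0,1],[-0.0201,-0.041,0,0,0,0,1],[-0.0201,-0.041,0,0,0,0,1],[-0.0201,-0.041,0,0,0,0,1],[-0.0201,-0.041,0,0,0,0,1],[0,0,0.03,0,0,0.124,1],[0,0,0,0,0,0,1],[0,0,0,0,0,0,1]]]' 30
python3 d.py 441 90 10 0.2
```

```text
clock: 29.9
eef_pos: [0.5911, -0.1384, 0.1368]
eef_rot: [0.998, 0.064, -0.0, -0.0]
contact_force: [0.9, -0.7, 0.1]
finger_gap: 0.386
gripper_force: 30.7
clock: 30.8
eef_pos: [0.4407, 0.0899, 0.1055]
eef_rot: [1.0, 0.004, -0.0, 0.0]
contact_force: [-0.3, -1.0, -0.2]
finger_gap: 0.388
gripper_force: 30.7
at [440.7  89.9 105.5] phi 0.4 tilt [-0.001  0.   ] gap 33.0 j6 1.7 t 30.8
shift [ 0.4 -0.2 95.5] turn 0.004
```

```bash
python3 -m handwheel '[[[0,0,0.04,0,0,0,1],[0,0,0.03,0,0,0,1],[0,0,0.015,0,0,0,1],[0,0,0.006,0,0,0,1],[0,0,0.003,0,0,0,1],[0,0,0.0015,0,0,0,1],[0,0,0,0,0,0,1]]]' 30
python3 -m handwheel '[[[0,0,0,0,0,0,0],[0,0,0,0,0,0,0],[0,0,0,0,0,0,0],[0,0,0,0,0,0,0],[0,0,-0.02,0,0,0,0],[0,0,-0.05,0,0,0,-1],[0,0,-0.05,0,0,0,-1],[0,0,-0.05,0,0,0,-1]]]' 30
python3 -m handwheel '[[[0.05,0,-0.03,0,0,0,-1],[0.05,0,-0.03,0,0,0,-1],[0.05,0,0,0,0,0,-1],[0,-0.04,0,0,0,0,-1],[0,-0.04,0,0,0,0,-1],[0,0,0,0,0,0,-1]]]'
python3 - <<'E'
from h import *
i,K,Rw,p=cam("top"); q=lambda x,y:w2px([[x/1e3,y/1e3,.006]],K,Rw,p)[0]
for x,y in([438,-153],[449,-222],[427,-84],[440,89.5],[440,159.5]):
    cv2.drawMarker(i,tuple(q(x,y).round().astype(int).tolist()),(0,255,0),0,3)
cv2.imwrite("pics/t9.png",cv2.resize(i[250:320,130:320],None,fx=4.2,fy=4.2,interpolation=cv2.INTER_CUBIC))
E
```

```text
clock: 31.5
eef_pos: [0.4412, 0.09, 0.0103]
eef_rot: [1.0, 0.002, 0.001, -0.0]
contact_force: [-0.7, -0.2, -1.2]
finger_gap: 0.385
gripper_force: 30.7
clock: 32.3
eef_pos: [0.4399, 0.09, 0.1815]
eef_rot: [1.0, 0.002, -0.0, 0.0]
contact_force: [1.6, 0.0, -0.3]
finger_gap: 0.977
gripper_force: 0.0
clock: 32.9
eef_pos: [0.5759, 0.1743, 0.2307]
eef_rot: [1.0, 0.003, -0.0, -0.0]
contact_force: [0.5, -0.2, -0.0]
finger_gap: 0.999
gripper_force: 0.0
```

View pics/t9.png

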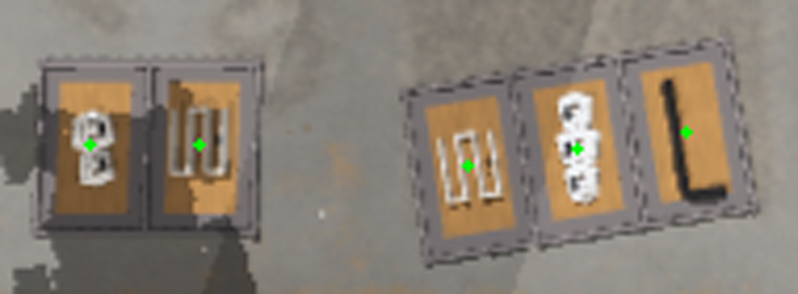

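The top crop shows all five parts flat in their compartments: short linkage (94,150), bracket A (200,143), bracket B (468,168), long linkage (578,148) and hex key leg (675,138). Each is within about 7 mm of where it should be, so I'm handing in.

```bash
python3 -c "
from station import *
print(close_job())"
```

```text
the job is handed in; nothing more can be done
None
```

I made up both kits and handed the job in at about 33 s of the 109 s allowed; the last top view showed each part flat and within about 7 mm of its target, but the hand-in returned no verdict.

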